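# Load the battery cell into the bench lamp

### The arm

A 6-joint arm with a two-finger parallel gripper is mounted at the origin on the work surface. World frame = base frame: x ahead of the robot, y to its left, z up, the work surface at z = 0. Lengths are in m, angles in rad, forces in N, time in s.
With the tool pointing down it reaches from about 0.25 to 0.775 m from the base axis. Payload 4 kg.
Tool frame: the origin (TCP) lies between the finger pads; the fingertips stand 25 mm ahead of it and the grasp point (between the pads) lies 6 mm ahead of it (robot.tip_reach is the distance from the TCP to the fingertips, in m); z points along the fingers, y is the line along which they close (so a half turn about z gives the same grasp; the last joint's range is limited). The gripper opens to 94 mm and grips with 3 to 60 N. Pads are 16 mm wide; open, the fingers measure 119 mm over their backs; the gripper's body (75 mm by 177 mm) begins 78 mm behind the grasp point.
Start: joints at [-1.41, 0.087, 1.371, -0, 1.684, -0.103], TCP at [0.143, -0.531, 0.231] pointing down, gripper open.
Joint ranges: [-3.1, 3.1], [-0.76, 2.03], [0.27, 2.55], [-1.08, 4.22], [0.17, 2.65], [-2.57, 2.57]. Speed limits (rad/s): [2.79, 2.79, 3.14, 3.14, 3.14, 3.14].

### API

Orientations are given as [roll, pitch, yaw] about the fixed x, y, z axes, in that order (R = Rz(yaw) Ry(pitch) Rx(roll)).
In Python, from bench import sensors, snapshot, camera_info, ticket, robot gives the robot as it stands.
- The arm moves only by the tool arm_command, never from a script. Its argument "plan" is a list of rows, each an object with "grip": the closure, from -1 (fully open) to 1 (shut); "slide": the shift along the tool's x, y, z normalised to -1 to 1, where 1 is 500 mm, a list of three; "spin": the turn about the tool's z normalised to -1 to 1, where 1 is 5 degrees. A call has 1 to 10 rows; each row shifts and turns the commanded pose from where the row before left it, along the tool's axes as they then stand; what a row does not reach is not made up. A row lasts 1/8 s, in which the tool goes at most 62.5 mm and 10.7 degrees, less where a joint would pass 70% of its speed; a pose out of reach is approached as far as the arm can. A call with a number of a shift or a turn outside -1 to 1 is refused whole. A call with a gripper value outside its range is refused whole. The fingers move at their own pace and stop on an object; the grip force is fixed at half the most. Time passes only in rows, so rows that do not move let the fingers close. It gives the time, the measured TCP pose, the force, the opening and the grip force at its end, in the units of the state.
- sensors.get_obs(): the state, without advancing time (a new reading comes with each control period).
- snapshot(name): name is "side" or "top"; returns the picture (384x512x3 uint8, red, green, blue); there is no depth.
- camera_info(name): a dict with "fx", "fy", "cx", "cy" (pixels), "k1" (the pictures are not rectified: a ray, as slopes to the right and down, at radius r is drawn at 1 + k1 r^2 times it, then the intrinsics apply), "position" and "rotation" of the camera in the world. Camera axes: x right, y up, looking along -z (the intrinsics and any distortion apply to the point x, -y, -z); pixel columns grow to the right and rows downward; lengths in m; the calibration is good to about 2 mm. A picture is of the moment at which its call begins. camera_info takes no time and is no camera call.
- ticket.close_job(): hands the job in; it is judged then, once.
The state is a dict: "time": time; "joint_positions": joint angles; "qvel": joint speeds; "joint_torque": joint torques, N m; "tool_pos": TCP position; "ee_rot": TCP orientation; "wrist_force": force on the tool from outside, world axes, zero at the start; "wrist_torque": the same for the moment, N m; "width": finger opening in m; "finger_force": force on a finger pad.
Only numpy, scipy, OpenCV 4.12 (cv2) and the standard library are available. Lean on these libraries where they do the work, as an engineer would, in place of code of your own. Each camera call takes 0.05 s, during which the arm holds its last target. There are 200 camera calls.

### The job

Load the larger battery cell into the open battery bay of the work lamp: push its flat end against the coil spring, then lower its other end in behind the low end stop, so that the cell lies level and fully down in its trough, held by the spring, and let go of it. Leave the smaller cell where it lies.

Things in the scene. Friction and masses are not known exactly. Their poses are not given: they have to be found in the camera images.
- cell: Larger battery cell: black cylinder lying on the bench, 34 mm in diameter, 61.5 mm long, about 140 g. One end is flat; the other has a steel knob (10 mm wide, 1.5 mm proud, counted in the length) and a copper band. Origin: its centre (17 mm above the bench); x axis along it to the flat end. Near it: the smaller cell and a bare wooden dowel, 30 x 90 mm; which lies where varies.
- cell_flat_end (a point): Centre of the larger cell's flat end face, 30.75 mm from the cell's centre along its x axis.
- lamp: Black work lamp fixed to the bench, foot 200 x 90 x 10 mm, battery bay open upwards: a grey V trough along x, 32 mm wide and 27 mm high at its edges, that centres the cell, with free room for fingers either side. Origin: on the bench under the bay's middle; z up, x to the spring and lamp head (72 mm high). Loaded, the cell's middle is at x = y = 0, z = 36 mm, flat end to the spring.
- end_stop (a point): Middle of the top inner edge of the low steel end stop at the bay's end away from the spring, at x = -30.75, y = 0, z = 36 mm of the lamp (30 mm wide; the tail behind is lower). A cell held level with its middle about 60 mm above the bench passes over it and still meets the spring plate. Once the cell's middle is 2 to 10 mm past its loaded place towards the spring, it can be lowered in.
- spring (a joint): Travel of the upright steel plate on the coil spring (m): 0 free, 0.020 at its limit, 0.008 with the cell loaded. It moves along the lamp's x. The plate is 26 mm wide, from z = 26 to 70 mm; its free face is at x = 22.75 mm, so the gap to the end stop is 8 mm shorter than the cell. 220 N/m: 0.5 N to start, 2 N loaded, 5 N at the limit. A 70 mm wide, 74 mm high wall stands behind, at x = 56 mm.
- small_cell: Smaller battery cell, to be left alone: same look, 26 mm in diameter, 50 mm long, 70 g. Origin: its centre (13 mm above the bench); x axis along it to its flat end.
Not all that is in view belongs to the job. Of the things shaped like the lamp, the black one is meant.

How it is judged:
By the outcome, as a careful person would: the job done as asked, in the order asked, and still so for the second after the job is handed in, with the robot touching nothing.
It also fails if it takes over 38 s, if anything falls off the work surface, if the arm or the gripper's body presses on something with over 40 N, if the wrist force passes 120 N, or if a joint passes its speed limit or range.

## Working session

There is one attempt and no reset: what is moved stays moved. The work goes in short steps, Python scripts to look and compute and a tool call to move; the robot and the scene stay as the last step left them, time stands still between calls to the robot, and variables do not carry over. Pictures are saved under pics/ and viewed, at most 10 in all, crops included, and the job is handed in when it is done.

Besides the shell and the picture viewer there is one more tool, called after "Emit:" in YAML: its name, and indented under it one key for each argument. arm_command: Moves the arm, as the interface text tells. Scaled input: -1 to 1 covers 500 mm each way for a shift and 5 degrees each way for a turn. Its arguments: {"type":"object","properties":{"plan":{"type":"array","items":{"type":"object","properties":{"grip":{"type":"number"},"slide":{"type":"array","items":{"type":"number"}},"spin":{"type":"number"}}}}},"required":["plan"]}

```bash
mkdir -p pics
cat > h.py <<'E'
import numpy as np, cv2
from bench import sensors, snapshot, camera_info, ticket, robot
def snap(n,f):
    im=snapshot(n); cv2.imwrite('pics/'+f,im[:,:,::-1]); return im
def cam(n):
    c=camera_info(n); return c,np.array(c['position']),np.array(c['rotation']).reshape(3,3)
def ray(n,u,v):
    c,p,R=cam(n); xd=np.array([(u-c['cx'])/c['fx'],(v-c['cy'])/c['fy']]); x=xd.copy()
    for _ in range(30): x=xd/(1+c['k1']*(x@x))
    return p,R@np.array([x[0],-x[1],-1])
def at_z(n,u,v,z):
    p,d=ray(n,u,v); return p+d*(z-p[2])/d[2]
def proj(n,P):
    c,p,R=cam(n); q=R.T@(np.array(P)-p); x=np.array([q[0],-q[1]])/-q[2]; x=x*(1+c['k1']*(x@x))
    return np.array([c['fx']*x[0]+c['cx'],c['fy']*x[1]+c['cy']])
E
python3 - <<'E'
from h import *
for n in('top','side'):
    im=snap(n,n+'0.png'); print(camera_info(n))
E
```

```text
{'fx': 473.0908996952911, 'fy': 473.0908996952911, 'cx': 256.6537013940767, 'cy': 192.78112596810178, 'k1': -0.12824058287696874, 'position': array([0.33573899, 0.03495266, 1.17886696]), 'rotation': array([ 0.12463018,  0.0117866 , -1.56869404])}
{'fx': 453.18796501355104, 'fy': 453.18796501355104, 'cx': 249.79346876504613, 'cy': 193.24368043671709, 'k1': 0.04220483592999757, 'position': array([0.24489673, 0.73695246, 0.70412872]), 'rotation': array([ 0.84966587, -0.02164478, -2.79953071])}
```

```bash
sed -i "s/np.array(c\['rotation'\]).reshape(3,3)/Rotation.from_euler('xyz',c['rotation']).as_matrix()/; 1a from scipy.spatial.transform import Rotation" h.py
python3 - <<'E'
import cv2,numpy as np
a=cv2.imread('pics/top0.png');cv2.imwrite('pics/top0b.png',cv2.resize(a,(800,600),interpolation=cv2.INTER_CUBIC))
a=cv2.imread('pics/side0.png');cv2.imwrite('pics/side0b.png',cv2.resize(a,(800,600),interpolation=cv2.INTER_CUBIC))
E
```

```text
(no output)
```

View pics/top0b.png

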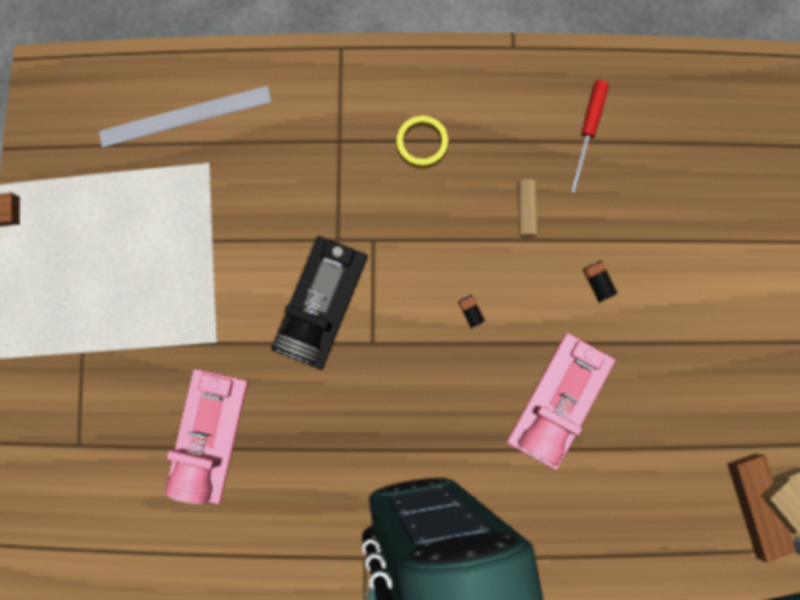

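View pics/side0b.png

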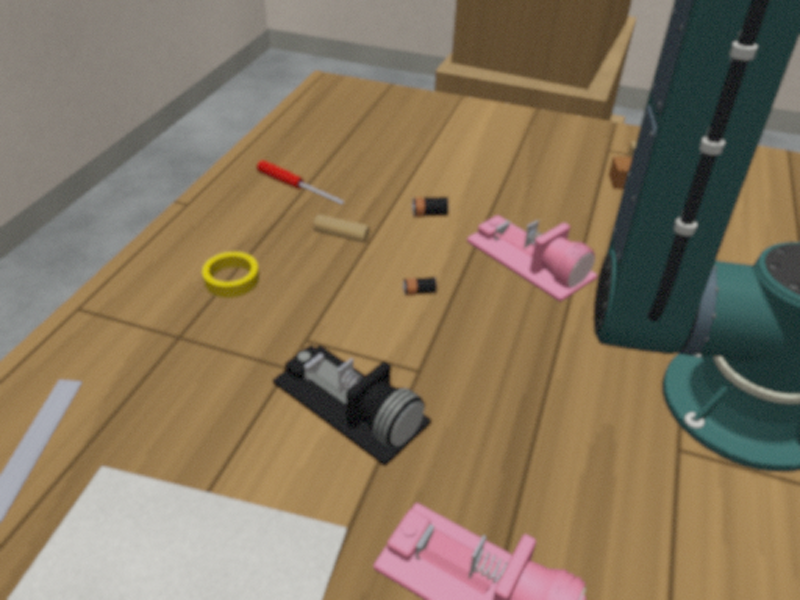

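Candidates for the cell (800×600 top view): the cell at (600,281), a smaller one at (471,311), and a bare dowel at (527,208). I choose (600,281): it is visibly larger, and black with a copper band, knob end up-left. For the lamp: black at (320,302), pink at (207,437) and (563,400); black it is, head at the lower left. I check both in one close crop.

```bash
cat > m.py <<'E'
from h import *
im=cv2.imread('pics/top0.png')
def crop(u,v,w,h,s): return cv2.resize(im[v-h:v+h,u-w:u+w],None,fx=s,fy=s,interpolation=cv2.INTER_CUBIC)
cv2.imwrite('pics/c1.png',np.hstack([crop(384,180,32,48,6),crop(204,193,32,48,6)]))
hsv=cv2.cvtColor(im,cv2.COLOR_BGR2HSV)
big=cv2.resize(im,None,fx=4,fy=4,interpolation=cv2.INTER_CUBIC).astype(float)
for nm,(u,v),z in(('big',(384,180),.017),('small',(302,199),.013)):
    b=cv2.resize(im[v-24:v+24,u-24:u+24],None,fx=4,fy=4,interpolation=cv2.INTER_CUBIC)
    lab=cv2.cvtColor(b,cv2.COLOR_BGR2LAB).astype(float)
    g=b[:,:,1].astype(float)
    m=((g<75)).astype(np.uint8)
    n,L,st,ce=cv2.connectedComponentsWithStats(m); k=1+np.argmax(st[1:,4])
    c,_=cv2.findContours((L==k).astype(np.uint8),cv2.RETR_EXTERNAL,cv2.CHAIN_APPROX_NONE)
    r=cv2.boxPoints(cv2.minAreaRect(c[0])); P=[at_z('top',u-24+(x+.5)/4-.5,v-24+(y+.5)/4-.5,z)[:2] for x,y in r]
    P=np.array(P); e=P[1]-P[0],P[2]-P[1]
    print(nm,'centre',P.mean(0).round(4),[np.linalg.norm(x).round(4) for x in e],[np.degrees(np.arctan2(x[1],x[0])).round(1) for x in e])
E
python3 m.py
```

```text
big centre [ 0.5144 -0.2684] [np.float64(0.0353), np.float64(0.0596)] [np.float64(-64.3), np.float64(-155.6)]
small centre [ 0.4597 -0.0652] [np.float64(0.026), np.float64(0.0336)] [np.float64(-64.8), np.float64(-155.5)]
```

View pics/c1.png

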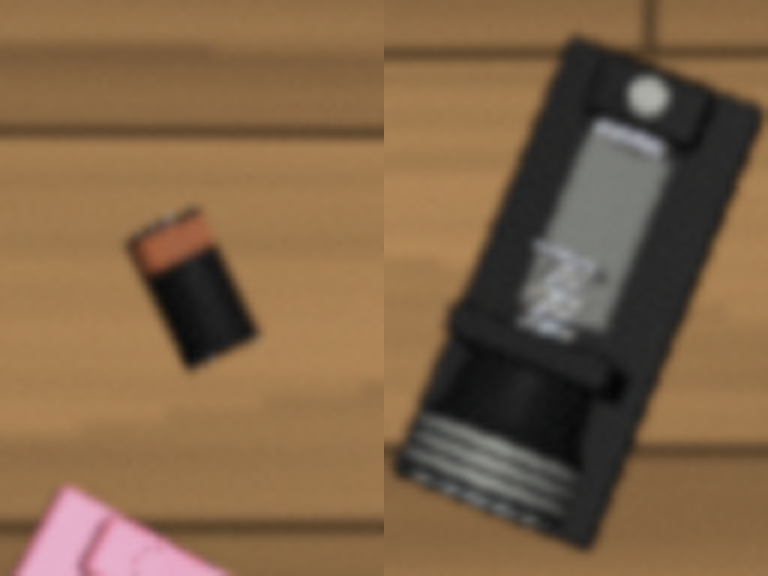

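The crop confirms it: the large cell's corners are (128,240), (198,207), (258,335), (190,368), with copper/knob at the top. The lamp's foot corners are (574,37), (762,105), (588,548), (397,470), the end stop is at about (630,142), and the spring and head are towards the lower left.

```bash
cat > m2.py <<'E'
from h import *
f=lambda x,y,u0,v0,z: at_z('top',u0-32+(x+.5)/6-.5,v0-48+(y+.5)/6-.5,z)[:2]
def rep(nm,P):
    P=np.array(P); a=(P[2]+P[3]-P[0]-P[1])/2; b=(P[1]+P[2]-P[0]-P[3])/2
    print(nm,P.mean(0).round(4),'L',np.linalg.norm(a).round(4),'W',np.linalg.norm(b).round(4),'axis deg',np.degrees(np.arctan2(a[1],a[0])).round(2),'perp',np.degrees(np.arctan2(b[1],b[0])).round(2)); return P.mean(0),a/np.linalg.norm(a)
c,_=rep('cell',[f(x,y,384,180,.017) for x,y in((128,240),(198,207),(258,335),(190,368))])
l,a=rep('foot',[f(x-384,y,204,193,.01) for x,y in((574,37),(762,105),(588,548),(397,470))])
for nm,x,y,z in(('stop',630,142,.036),('stopL',597,130,.036),('stopR',665,155,.036)):
    p=f(x-384,y,204,193,z); print(nm,p.round(4),'along',((p-l)@a).round(4),'lat',(-(p-l)[0]*a[1]+(p-l)[1]*a[0]).round(4))
print(sensors.get_obs()); print(robot.tip_reach)
R=Rotation.from_euler('xyz',sensors.get_obs()['ee_rot']).as_matrix(); print(R.round(3))
E
python3 m2.py
```

```text
cell [ 0.515 -0.269] L 0.059 W 0.0328 axis deg -155.98 perp -64.79
foot [0.4826 0.1798] L 0.197 W 0.0855 axis deg 159.02 perp -110.96
stop [0.5396 0.1571] along -0.0613 lat 0.0007
stopL [0.5446 0.1708] along -0.0611 lat -0.0138
stopR [0.5342 0.1427] along -0.0615 lat 0.0161
{'time': 0.1, 'joint_positions': array([-1.41009966e+00,  8.78662500e-02,  1.37207346e+00, -3.29142419e-07,
        1.68358531e+00, -1.03115871e-01]), 'qvel': array([-0.00047784, -0.00222925, -0.00518105, -0.00115783, -0.00034998,
       -0.00029929]), 'joint_torque': array([ 3.04888323e-03, -3.41253269e+01, -3.03300118e+01,  7.21405051e-02,
        3.04436870e-02, -9.94372635e-05]), 'tool_pos': array([ 0.14333702, -0.53054519,  0.22944433]), 'ee_rot': array([-3.13967052e+00, -1.98578599e-04,  2.63812314e-01]), 'wrist_force': array([-0.6292477 ,  0.0735874 ,  0.33918729]), 'wrist_torque': array([-0.04683407, -0.01052986, -0.03885753]), 'finger_force': 0.0, 'width': 0.09398741232690999}
0.025
[[ 0.965  0.261 -0.   ]
 [ 0.261 -0.965  0.002]
 [ 0.    -0.002 -1.   ]]
```

Emit:
arm_command:
  plan:
    - {"grip": -1, "slide": [0.0854, -0.0311, 0]}
    - {"grip": -1, "slide": [0.0854, -0.0311, 0]}
    - {"grip": -1, "slide": [0.0854, -0.0311, 0]}
    - {"grip": -1, "slide": [0.0854, -0.0311, 0]}
    - {"grip": -1, "slide": [0.0854, -0.0311, 0]}
    - {"grip": -1, "slide": [0.0854, -0.0311, 0]}
    - {"grip": -1, "slide": [0.0854, -0.0311, 0]}
    - {"grip": -1, "slide": [0.0854, -0.0311, 0]}
    - {"grip": -1, "slide": [0.0854, -0.0311, 0]}
    - {"grip": -1, "slide": [0.0854, -0.0311, 0]}

```text
invalid input at $.plan[0]: expected keys grip, slide, spin
```

Emit:
arm_command:
  plan:
    - {"grip": -1, "spin": -0.9, "slide": [0, 0, 0.04]}
    - {"grip": -1, "spin": -0.9, "slide": [0, 0, 0.06]}
    - {"grip": -1, "slide": [0, 0, 0.06]}
    - {"grip": -1, "slide": [0, 0, 0.04]}
    - {"grip": -1, "slide": [0, 0, 0]}
    - {"grip": -1, "slide": [0, 0, 0]}

```text
invalid input at $.plan[2]: expected keys grip, slide, spin
```

Emit:
arm_command:
  plan:
    - {"grip": -1, "spin": 0, "slide": [0.0854, -0.0311, 0]}
    - {"grip": -1, "spin": 0, "slide": [0.0854, -0.0311, 0]}
    - {"grip": -1, "spin": 0, "slide": [0.0854, -0.0311, 0]}
    - {"grip": -1, "spin": 0, "slide": [0.0854, -0.0311, 0]}
    - {"grip": -1, "spin": 0, "slide": [0.0854, -0.0311, 0]}
    - {"grip": -1, "spin": 0, "slide": [0.0854, -0.0311, 0]}
    - {"grip": -1, "spin": 0, "slide": [0.0854, -0.0311, 0]}
    - {"grip": -1, "spin": 0, "slide": [0.0854, -0.0311, 0]}
    - {"grip": -1, "spin": 0, "slide": [0.0854, -0.0311, 0]}
    - {"grip": -1, "spin": 0, "slide": [0.0854, -0.0311, 0]}

```text
time: 1.35
tool_pos: [0.516, -0.2684, 0.2298]
ee_rot: [-3.141, 0.001, 0.264]
wrist_force: [-0.5, -0.2, -0.5]
width: 0.0938
finger_force: 0.0
```

Emit:
arm_command:
  plan:
    - {"grip": -1, "spin": -0.9, "slide": [0, 0, 0.04]}
    - {"grip": -1, "spin": -0.9, "slide": [0, 0, 0.06]}
    - {"grip": -1, "spin": 0, "slide": [0, 0, 0.06]}
    - {"grip": -1, "spin": 0, "slide": [0, 0, 0.04]}
    - {"grip": -1, "spin": 0, "slide": [0, 0, 0]}
    - {"grip": -1, "spin": 0, "slide": [0, 0, 0]}

```text
time: 2.1
tool_pos: [0.5154, -0.2698, 0.1312]
ee_rot: [3.141, -0.0, 0.421]
wrist_force: [0.6, -0.7, 0.1]
width: 0.094
finger_force: 0.0
```

Emit:
arm_command:
  plan:
    - {"grip": -1, "spin": 0, "slide": [0, 0, 0.06]}
    - {"grip": -1, "spin": 0, "slide": [0, 0, 0.06]}
    - {"grip": -1, "spin": 0, "slide": [0, 0, 0.05]}
    - {"grip": -1, "spin": 0, "slide": [0, 0, 0.03]}
    - {"grip": -1, "spin": 0, "slide": [0, 0, 0.004]}
    - {"grip": -1, "spin": 0, "slide": [0, 0, 0]}

```text
time: 2.85
tool_pos: [0.5159, -0.2701, 0.0298]
ee_rot: [3.14, -0.001, 0.421]
wrist_force: [0.8, -0.3, 0.3]
width: 0.0941
finger_force: 0.0
```

```bash
cat > v.py <<'E'
import sys
from h import *
f=sys.argv[1]; a=snap('side',f+'s.png'); b=snap('top',f+'t.png')
def cr(n,im,P,w,h,s):
    u,v=proj(n,P).astype(int); u=np.clip(u,w,512-w);v=np.clip(v,h,384-h); print(n,u-w,v-h); return cv2.resize(im[v-h:v+h,u-w:u+w,::-1],None,fx=s,fy=s,interpolation=cv2.INTER_CUBIC)
P=[float(x) for x in sys.argv[2:5]]
cv2.imwrite('pics/'+f+'.png',np.hstack([cr('side',a,P,40,50,5),cr('top',b,P,40,50,5)]))
E
python3 v.py g1 .515 -.269 .02
```

```text
side 234 80
top 344 129
```

View pics/g1.png

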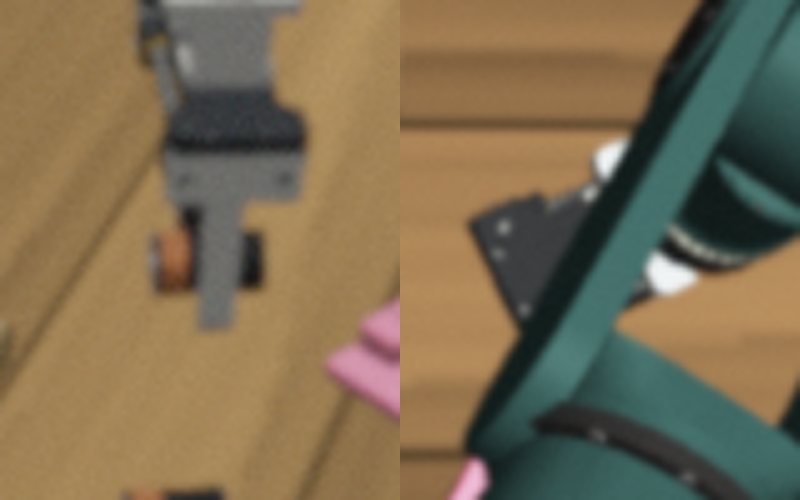

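The fingers straddle the cell (side view: cell at (205,262), finger at (222,270)), roughly mid-length. I lower 2 mm more, close and lift.

Emit:
arm_command:
  plan:
    - {"grip": -1, "spin": 0, "slide": [0, 0, 0.004]}
    - {"grip": 1, "spin": 0, "slide": [0, 0, 0]}
    - {"grip": 1, "spin": 0, "slide": [0, 0, 0]}
    - {"grip": 1, "spin": 0, "slide": [0, 0, 0]}
    - {"grip": 1, "spin": 0, "slide": [0, 0, 0]}
    - {"grip": 1, "spin": 0, "slide": [0, 0, 0]}
    - {"grip": 1, "spin": 0, "slide": [0, 0, 0]}
    - {"grip": 1, "spin": 0, "slide": [0, 0, 0]}

```text
time: 3.95
tool_pos: [0.515, -0.2695, 0.0264]
ee_rot: [-3.142, 0.0, 0.421]
wrist_force: [0.4, 0.4, 0.9]
width: 0.0332
finger_force: 30.0
```

Emit:
arm_command:
  plan:
    - {"grip": 1, "spin": 0, "slide": [0, 0, -0.02]}
    - {"grip": 1, "spin": 0, "slide": [0, 0, -0.05]}
    - {"grip": 1, "spin": 0, "slide": [0, 0, -0.08]}
    - {"grip": 1, "spin": 0, "slide": [0, 0, -0.08]}
    - {"grip": 1, "spin": 0, "slide": [0, 0, -0.06]}
    - {"grip": 1, "spin": 0, "slide": [0, 0, -0.02]}
    - {"grip": 1, "spin": 0, "slide": [0, 0, 0]}

```text
time: 4.82
tool_pos: [0.5152, -0.2696, 0.1817]
ee_rot: [3.141, -0.0, 0.421]
wrist_force: [-0.4, -0.2, -1.8]
width: 0.0335
finger_force: 30.0
```

Emit:
arm_command:
  plan:
    - {"grip": 1, "spin": 0, "slide": [0.0381, -0.0771, 0]}
    - {"grip": 1, "spin": 0, "slide": [0.0381, -0.0771, 0]}
    - {"grip": 1, "spin": 0, "slide": [0.0381, -0.0771, 0]}
    - {"grip": 1, "spin": 0, "slide": [0.0381, -0.0771, 0]}
    - {"grip": 1, "spin": 0, "slide": [0.0381, -0.0771, 0]}
    - {"grip": 1, "spin": 0, "slide": [0.0381, -0.0771, 0]}
    - {"grip": 1, "spin": 0, "slide": [0.0381, -0.0771, 0]}
    - {"grip": 1, "spin": 0, "slide": [0.0381, -0.0771, 0]}
    - {"grip": 1, "spin": 0, "slide": [0.0381, -0.0771, 0]}
    - {"grip": 1, "spin": 0, "slide": [0.0381, -0.0771, 0]}

```text
time: 6.08
tool_pos: [0.5303, 0.1613, 0.1789]
ee_rot: [-3.141, 0.004, 0.421]
wrist_force: [0.2, -0.5, -0.8]
width: 0.0333
finger_force: 30.0
```

Emit:
arm_command:
  plan:
    - {"grip": 1, "spin": 1, "slide": [0, 0, 0]}
    - {"grip": 1, "spin": 1, "slide": [0, 0, 0]}
    - {"grip": 1, "spin": 1, "slide": [0, 0, 0]}
    - {"grip": 1, "spin": 1, "slide": [0, 0, 0]}
    - {"grip": 1, "spin": 1, "slide": [0, 0, 0]}
    - {"grip": 1, "spin": 1, "slide": [0, 0, 0]}
    - {"grip": 1, "spin": 1, "slide": [0, 0, 0]}
    - {"grip": 1, "spin": 1, "slide": [0, 0, 0]}
    - {"grip": 1, "spin": 1, "slide": [0, 0, 0]}
    - {"grip": 1, "spin": 0, "slide": [0, 0, 0]}

```text
time: 7.32
tool_pos: [0.5305, 0.1599, 0.1792]
ee_rot: [3.139, 0.003, -0.364]
wrist_force: [-0.5, -0.2, -2.5]
width: 0.0335
finger_force: 30.0
```

```bash
python3 v.py g2 .525 .163 .09; python3 -c "
from h import *
print(sensors.get_obs())"
```

```text
side 166 164
top 167 120
{'time': 7.425, 'joint_positions': array([ 1.90585103e-01,  1.14170941e-01,  1.44153067e+00, -8.42995219e-05,
        1.58862465e+00,  2.12458640e+00]), 'qvel': array([ 0.00024199, -0.00587465, -0.01127151, -0.00090644,  0.00022546,
        0.00362802]), 'joint_torque': array([-3.35923782e-03, -3.55893767e+01, -3.06138539e+01, -2.58511916e-02,
       -5.74319449e-02,  3.33575037e-03]), 'tool_pos': array([0.53082147, 0.16002538, 0.17989856]), 'ee_rot': array([ 3.14008332e+00,  2.28070415e-03, -3.63208075e-01]), 'wrist_force': array([ 0.3886532 ,  0.7836216 , -2.10675762]), 'wrist_torque': array([0.058535  , 0.03747367, 0.03910448]), 'finger_force': 29.989004731178284, 'width': 0.03321798940894212}
```

View pics/g2.png

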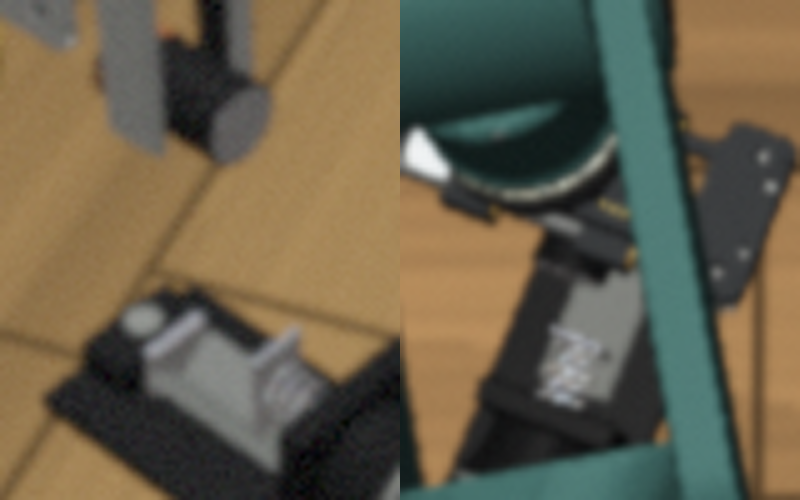

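The side view shows the cell level in the grip, flat end at (241,125) facing the spring; the stop is at (147–205, 355–313) and the plate top at (250–298, 358–332). I cross-check these points against the plan.

Run:
```python
from h import *
f=lambda x,y,z: at_z('side',166+(x+.5)/5-.5,164+(y+.5)/5-.5,z)[:2]
a=np.array([np.cos(np.radians(159)),np.sin(np.radians(159))]); o=np.array([.5109,.1681]); n=np.array([-a[1],a[0]])
for nm,x,y,z in(('flat',241,125,.1704),('stop mid inner',178,337,.036),('plate top mid',274,345,.070)):
    p=f(x,y,z); print(nm,p.round(4),'lamp x,y',((p-o)@a).round(4),((p-o)@n).round(4))
t=sensors.get_obs()['tool_pos'][:2]; print('tcp',((t-o)@a).round(4),((t-o)@n).round(4), 'yaw',np.degrees(sensors.get_obs()['ee_rot'][2]))
```

```text
flat [0.5025 0.1723] lamp x,y 0.0094 -0.0009
stop mid inner [0.5395 0.1608] lamp x,y -0.0293 -0.0035
plate top mid [0.4883 0.181 ] lamp x,y 0.0257 -0.004
tcp -0.0215 0.0004 yaw -20.810289759462542
```

Emit:
arm_command:
  plan:
    - {"grip": 1, "spin": 0, "slide": [0, -0.0028, 0.04]}
    - {"grip": 1, "spin": 0, "slide": [0, 0, 0.06]}
    - {"grip": 1, "spin": 0, "slide": [0, 0, 0.06]}
    - {"grip": 1, "spin": 0, "slide": [0, 0, 0.04]}
    - {"grip": 1, "spin": 0, "slide": [0, 0, 0.0168]}
    - {"grip": 1, "spin": 0, "slide": [0, 0, 0]}
    - {"grip": 1, "spin": 0, "slide": [0, 0, 0]}

```text
time: 8.3
tool_pos: [0.5328, 0.1616, 0.0742]
ee_rot: [-3.141, -0.002, -0.364]
wrist_force: [-0.1, 0.3, -1.1]
width: 0.0335
finger_force: 30.0
```

```bash
python3 v.py g3 .51 .17 .055
```

```text
side 172 181
top 166 128
```

View pics/g3.png

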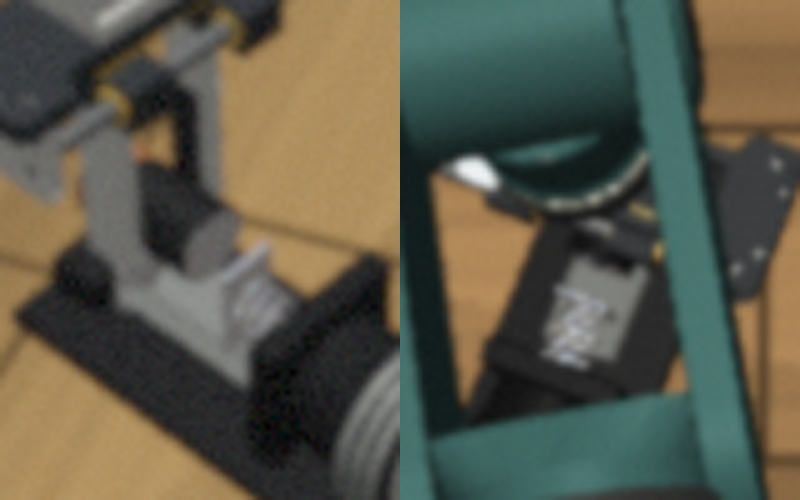

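The flat end shows at (212,243), and the plate's top edge runs from (222,285) to (269,246), about 12 mm ahead of it.

Run:
```python
from h import *
f=lambda x,y,z: at_z('side',172+(x+.5)/5-.5,181+(y+.5)/5-.5,z)[:2]
a=np.array([np.cos(np.radians(159)),np.sin(np.radians(159))]); o=np.array([.5109,.1681]); n=np.array([-a[1],a[0]])
s=[sensors.get_obs()['tool_pos']]; t=s[0]; print(t)
for nm,x,y,z in(('flat',212,243,t[2]-.0095),('plateA',222,285,.07),('plateB',269,246,.070)):
    p=f(x,y,z); print(nm,'lamp x,y',((p-o)@a).round(4),((p-o)@n).round(4))
print('tcp',((t[:2]-o)@a).round(4),((t[:2]-o)@n).round(4), 'force',sensors.get_obs()['wrist_force'].round(2))
```

```text
[0.53280309 0.16162454 0.07436887]
flat lamp x,y 0.0066 -0.0021
plateA lamp x,y 0.0284 -0.019
plateB lamp x,y 0.0278 0.0079
tcp -0.0228 -0.0018 force [-0.3   0.46 -1.18]
```

Emit:
arm_command:
  plan:
    - {"grip": 1, "spin": 0, "slide": [0, -0.0024, 0.006]}
    - {"grip": 1, "spin": 0, "slide": [-0.014, 0, 0]}
    - {"grip": 1, "spin": 0, "slide": [-0.01, 0, 0]}
    - {"grip": 1, "spin": 0, "slide": [0, 0, 0]}

```text
time: 8.9
tool_pos: [0.5207, 0.1671, 0.0701]
ee_rot: [3.141, 0.0, -0.364]
wrist_force: [-0.8, 0.4, -1.0]
width: 0.0332
finger_force: 30.0
```

Emit:
arm_command:
  plan:
    - {"grip": 1, "spin": 0, "slide": [-0.01, 0, 0]}
    - {"grip": 1, "spin": 0, "slide": [-0.01, 0, 0]}
    - {"grip": 1, "spin": 0, "slide": [-0.01, 0, 0]}
    - {"grip": 1, "spin": 0, "slide": [-0.0056, 0, 0]}
    - {"grip": 1, "spin": 0, "slide": [0, 0, 0]}
    - {"grip": 1, "spin": 0, "slide": [0, 0, 0]}

```text
time: 9.65
tool_pos: [0.505, 0.1731, 0.0703]
ee_rot: [-3.141, -0.001, -0.365]
wrist_force: [3.4, -1.4, -1.7]
width: 0.0332
finger_force: 30.0
```

```bash
cat > s.py <<'E'
from h import *
a=np.array([np.cos(np.radians(159)),np.sin(np.radians(159)),0]); n=np.array([-a[1],a[0],0]); o=np.array([.5109,.1681,0])
F=[];T=[]
for i in range(8):
    im=snapshot('side'); q=sensors.get_obs(); F.append(q['wrist_force']);T.append(q['tool_pos'])
F=np.mean(F,0);T=np.mean(T,0)
print('t',q['time'],'lamp x y z',((T-o)@a).round(4),((T-o)@n).round(4),T[2].round(4),'F along,lat,z',(F@a).round(2),(F@n).round(2),F[2].round(2),'w',q['width'])
E
python3 s.py; python3 v.py g4 .50 .17 .055
```

```text
t 10.05 lamp x y z 0.0075 -0.0026 0.0702 F along,lat,z -3.33 -0.52 -1.33 w 0.03324664771465955
side 177 182
top 166 133
```

View pics/g4.png

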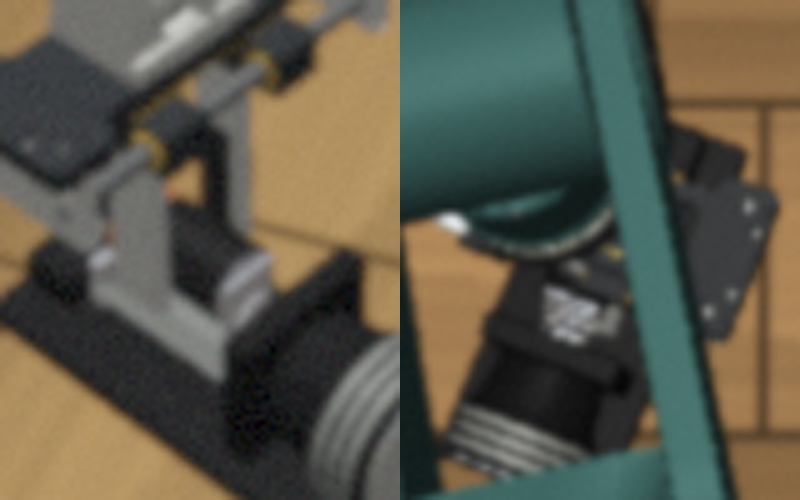

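The cell is pushing the plate (3.3 N, about 13 mm of travel, so roughly 5 mm past its loaded place), level and above the trough. I lower it while watching the forces.

Emit:
arm_command:
  plan:
    - {"grip": 1, "spin": 0, "slide": [0, 0, 0.01]}
    - {"grip": 1, "spin": 0, "slide": [0, 0, 0.01]}
    - {"grip": 1, "spin": 0, "slide": [0, 0, 0.01]}
    - {"grip": 1, "spin": 0, "slide": [0, 0, 0.006]}
    - {"grip": 1, "spin": 0, "slide": [0, 0, 0]}

```text
time: 10.78
tool_pos: [0.5043, 0.1729, 0.0517]
ee_rot: [3.141, 0.0, -0.365]
wrist_force: [3.3, -1.6, -1.7]
width: 0.033
finger_force: 30.2
```

```bash
python3 s.py
```

```text
t 11.175 lamp x y z 0.0079 -0.0021 0.0517 F along,lat,z -3.89 1.06 -1.35 w 0.03352455144144788
```

Emit:
arm_command:
  plan:
    - {"grip": 1, "spin": 0, "slide": [0, 0.0016, 0.004]}
    - {"grip": 1, "spin": 0, "slide": [0, 0, 0.003]}
    - {"grip": 1, "spin": 0, "slide": [0, 0, 0]}

```text
time: 11.55
tool_pos: [0.5046, 0.1728, 0.0512]
ee_rot: [-3.141, -0.001, -0.364]
wrist_force: [-1.2, -2.7, 10.9]
width: 0.0336
finger_force: 33.0
```

```bash
python3 s.py
```

```text
t 11.95 lamp x y z 0.0076 -0.0021 0.0512 F along,lat,z 0.82 2.87 10.31 w 0.03334683570544956
```

```bash
cat >> s.py <<'E'
q=sensors.get_obs(); M=q['wrist_torque']; print('M along,lat,z',(M@a).round(3),(M@n).round(3),M[2].round(3),'rpy',np.degrees(q['ee_rot']).round(2))
E
python3 s.py; python3 v.py g5 .505 .17 .05
```

```text
t 12.35 lamp x y z 0.0076 -0.0021 0.0512 F along,lat,z 0.23 2.39 10.64 w 0.03305248680647686
M along,lat,z 0.696 -0.185 -0.084 rpy [-1.7994e+02 -5.0000e-02 -2.0880e+01]
side 174 183
top 166 131
```

View pics/g5.png

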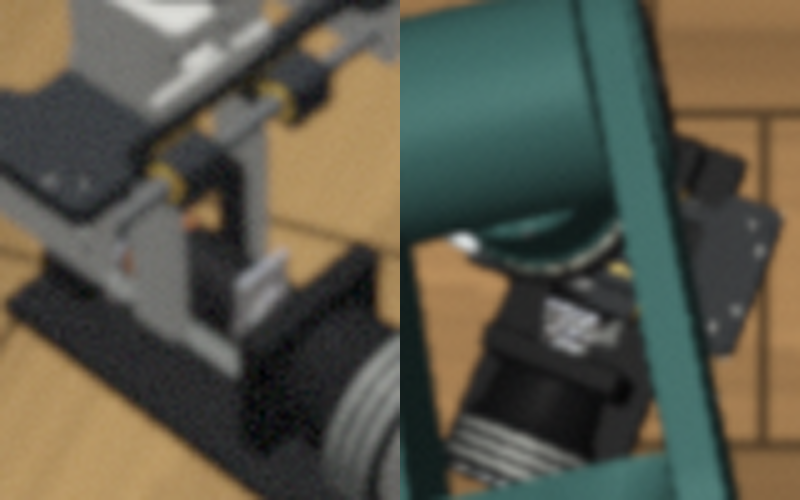

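The numbers point to the +y finger's tip sitting on the trough's edge: tip z is about 26.5 mm, and the moment puts the contact at y ≈ +20 mm. I lift 5 mm, shift sideways 1.5 mm and try again.

Emit:
arm_command:
  plan:
    - {"grip": 1, "spin": 0, "slide": [0, 0, -0.01]}
    - {"grip": 1, "spin": 0, "slide": [0, 0.003, 0]}
    - {"grip": 1, "spin": 0, "slide": [0, 0, 0]}

```text
time: 12.82
tool_pos: [0.504, 0.1715, 0.0536]
ee_rot: [-3.14, -0.0, -0.365]
wrist_force: [3.8, 0.5, -1.4]
width: 0.0333
finger_force: 30.0
```

```bash
sed -i 's/range(8)/range(6)/' s.py; python3 s.py
```

```text
t 13.125 lamp x y z 0.0077 -0.0005 0.0535 F along,lat,z -3.27 -2.36 -0.56 w 0.03332918460720362
M along,lat,z -0.349 0.644 -0.068 rpy [-179.99   -0.    -20.89]
```

Emit:
arm_command:
  plan:
    - {"grip": 1, "spin": 0, "slide": [0, 0, 0.006]}
    - {"grip": 1, "spin": 0, "slide": [0, 0, 0.006]}
    - {"grip": 1, "spin": 0, "slide": [0, 0, 0]}

```text
time: 13.5
tool_pos: [0.5043, 0.1711, 0.0518]
ee_rot: [-3.141, -0.002, -0.364]
wrist_force: [-3.4, -1.9, 18.6]
width: 0.0332
finger_force: 41.3
```

```bash
python3 s.py
```

```text
t 13.8 lamp x y z 0.0072 -0.0004 0.0518 F along,lat,z 2.5 3.68 17.86 w 0.03304896839250297
M along,lat,z 0.354 -0.557 0.045 rpy [-1.7996e+02 -1.1000e-01 -2.0860e+01]
```

Now the other finger seems to be on the edge (contact at y ≈ -16 mm). The centre must lie between, so I try y ≈ -1.2 mm.

Emit:
arm_command:
  plan:
    - {"grip": 1, "spin": 0, "slide": [0, 0, -0.012]}
    - {"grip": 1, "spin": 0, "slide": [0, -0.0017, 0]}
    - {"grip": 1, "spin": 0, "slide": [0, 0, 0]}
    - {"grip": 1, "spin": 0, "slide": [0, 0, 0.006]}
    - {"grip": 1, "spin": 0, "slide": [0, 0, 0.005]}
    - {"grip": 1, "spin": 0, "slide": [0, 0, 0]}

```text
time: 14.55
tool_pos: [0.5051, 0.1723, 0.051]
ee_rot: [-3.14, -0.002, -0.365]
wrist_force: [-1.6, -1.4, 12.7]
width: 0.0333
finger_force: 33.5
```

```bash
python3 s.py
```

```text
t 14.85 lamp x y z 0.0069 -0.0018 0.051 F along,lat,z -0.17 2.83 13.02 w 0.03336973362692171
M along,lat,z 0.4 -0.05 -0.123 rpy [-1.7989e+02 -1.4000e-01 -2.0890e+01]
```

Run:
```python
s=open('s.py').read()
s=s.replace("F=[];T=[]","F=[];T=[];MM=[]").replace("T.append(q['tool_pos'])","T.append(q['tool_pos']);MM.append(q['wrist_torque'])").replace("M=q['wrist_torque']","M=np.mean(MM,0)").replace("range(6)","range(4)")
open('s.py','w').write(s)
```

Emit:
arm_command:
  plan:
    - {"grip": 1, "spin": 0, "slide": [0, 0, -0.012]}
    - {"grip": 1, "spin": 0, "slide": [0, -0.003, 0]}
    - {"grip": 1, "spin": 0, "slide": [0, 0, 0]}

```text
time: 15.22
tool_pos: [0.5043, 0.173, 0.0534]
ee_rot: [3.14, 0.001, -0.364]
wrist_force: [3.0, -2.5, 1.0]
width: 0.0331
finger_force: 30.0
```

```bash
python3 s.py
```

```text
t 15.425 lamp x y z 0.0079 -0.0022 0.0535 F along,lat,z -3.14 1.57 -0.65 w 0.03334321236933383
M along,lat,z 0.246 0.576 0.034 rpy [ 1.7994e+02  4.0000e-02 -2.0880e+01]
```

Emit:
arm_command:
  plan:
    - {"grip": 1, "spin": 0, "slide": [0, 0, 0.006]}
    - {"grip": 1, "spin": 0, "slide": [0, 0, 0.005]}
    - {"grip": 1, "spin": 0, "slide": [0, 0, 0]}

```text
time: 15.8
tool_pos: [0.5052, 0.1731, 0.0515]
ee_rot: [-3.142, -0.002, -0.365]
wrist_force: [-2.1, -3.9, 12.8]
width: 0.0335
finger_force: 33.8
```

```bash
python3 s.py
```

```text
t 16.0 lamp x y z 0.0072 -0.0026 0.0516 F along,lat,z 0.34 4.57 13.33 w 0.03360295852084381
M along,lat,z 1.065 -0.122 -0.117 rpy [-1.7999e+02 -1.0000e-01 -2.0900e+01]
```

Averaged moments fit a finger on the trough edge: -y side at y = -0.4, +y side at y ≤ -1.8. The remaining gap is y ≈ -0.9, so I try that.

Emit:
arm_command:
  plan:
    - {"grip": 1, "spin": 0, "slide": [0, 0, -0.012]}
    - {"grip": 1, "spin": 0, "slide": [0, 0.0029, 0]}
    - {"grip": 1, "spin": 0, "slide": [0, 0, 0]}

```text
time: 16.38
tool_pos: [0.5043, 0.1725, 0.0544]
ee_rot: [-3.14, -0.0, -0.365]
wrist_force: [4.6, 0.4, -0.0]
width: 0.0334
finger_force: 30.0
```

```bash
sed -i 's/range(4)/range(3)/' s.py; python3 s.py
```

```text
t 16.525 lamp x y z 0.0078 -0.0015 0.0544 F along,lat,z -3.77 -1.91 -0.91 w 0.03350630043245298
M along,lat,z -0.398 0.614 -0.09 rpy [-1.7996e+02  1.0000e-02 -2.0890e+01]
```

Emit:
arm_command:
  plan:
    - {"grip": 1, "spin": 0, "slide": [0, 0, 0.005]}
    - {"grip": 1, "spin": 0, "slide": [0, 0, 0.005]}
    - {"grip": 1, "spin": 0, "slide": [0, 0, 0]}

```text
time: 16.9
tool_pos: [0.5047, 0.1723, 0.0512]
ee_rot: [-3.14, -0.001, -0.364]
wrist_force: [1.2, -0.0, 6.8]
width: 0.0335
finger_force: 32.0
```

```bash
python3 s.py
```

```text
t 17.05 lamp x y z 0.0073 -0.0017 0.0512 F along,lat,z -1.3 -0.12 6.39 w 0.03347336901123153
M along,lat,z -0.196 0.212 -0.04 rpy [-1.7991e+02 -8.0000e-02 -2.0880e+01]
```

Both fingertips end on the trough's rims (tips at z ≈ 26 mm), with the cell only about 5 mm above its seat. It is inside the V, its body well behind the stop's edge, and the plate compressed. I push 2 mm further, let go here so the V and spring seat it, and inspect.

Emit:
arm_command:
  plan:
    - {"grip": 1, "spin": 0, "slide": [-0.004, 0, 0]}
    - {"grip": 1, "spin": 0, "slide": [0, 0, 0]}
    - {"grip": -0.4, "spin": 0, "slide": [0, 0, 0]}
    - {"grip": -0.4, "spin": 0, "slide": [0, 0, 0]}
    - {"grip": -0.4, "spin": 0, "slide": [0, 0, -0.004]}
    - {"grip": -0.4, "spin": 0, "slide": [0, 0, 0]}

```text
time: 17.8
tool_pos: [0.5017, 0.1727, 0.0512]
ee_rot: [3.141, 0.001, -0.364]
wrist_force: [-0.0, 0.5, 0.6]
width: 0.0653
finger_force: 0.0
```

```bash
python3 s.py
python3 - <<'E'
from h import *
im=snap('side','g6s.png'); u,v=proj('side',(.505,.17,.045)).astype(int); print(u,v)
cv2.imwrite('pics/g6.png',cv2.resize(im[v-28:v+28,u-36:u+36,::-1],None,fx=10,fy=10,interpolation=cv2.INTER_CUBIC))
E
```

```text
t 17.95 lamp x y z 0.01 -0.001 0.0513 F along,lat,z 0.25 -0.06 -0.15 w 0.06560201036667969
M along,lat,z -0.021 0.0 0.012 rpy [ 1.7998e+02  3.0000e-02 -2.0880e+01]
215 235
```

View pics/g6.png

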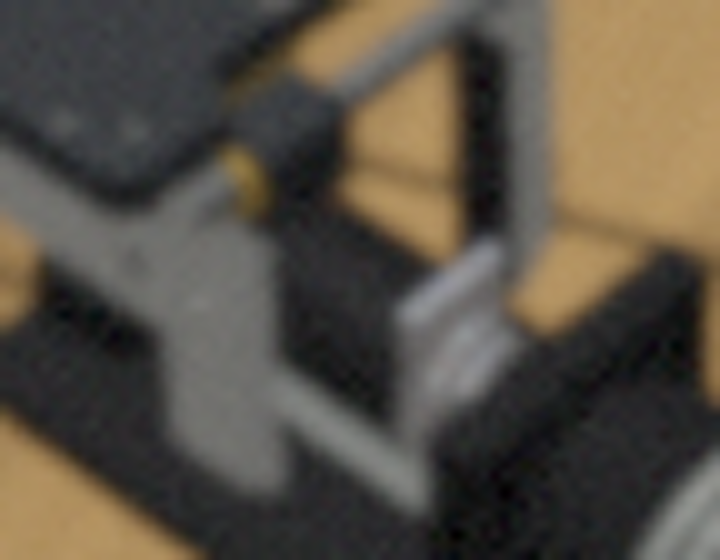

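The cell now lies in the trough against the plate (plate top at (450,280)); the near finger hides its rear. I raise the hand clear and look at both ends.

Emit:
arm_command:
  plan:
    - {"grip": -0.4, "spin": 0, "slide": [0, 0, -0.02]}
    - {"grip": -0.4, "spin": 0, "slide": [0, 0, -0.06]}
    - {"grip": -0.4, "spin": 0, "slide": [0, 0, -0.08]}
    - {"grip": -0.4, "spin": 0, "slide": [0, 0, -0.04]}
    - {"grip": -0.4, "spin": 0, "slide": [0, 0, 0]}

```text
time: 18.62
tool_pos: [0.5037, 0.173, 0.1545]
ee_rot: [-3.138, -0.005, -0.365]
wrist_force: [0.5, 0.7, 0.0]
width: 0.0662
finger_force: 0.0
```

Run:
```python
from h import *
im=snap('side','g7s.png'); im=np.ascontiguousarray(im[:,:,::-1]); s=10
u,v=proj('side',(.51,.168,.04)).astype(int)
b=cv2.resize(im[v-28:v+28,u-36:u+36],None,fx=s,fy=s,interpolation=cv2.INTER_CUBIC)
c=b.copy()
# overlay of the predicted loaded cell: end circles, using lamp origin corrected to y=-1.3mm
a=np.array([np.cos(np.radians(159)),np.sin(np.radians(159)),0]); n=np.array([-a[1],a[0],0]); o=np.array([.5109,.1681,0])+a*.0015-n*.0025
for x,r in((.03075,.017),(-.02925,.017),(-.03075,.005)):
    P=[o+a*x+n*r*np.cos(t)+np.array([0,0,.036+r*np.sin(t)]) for t in np.linspace(0,6.283,40)]
    q=np.array([(proj('side',p)-[u-36,v-28]+.5)*s for p in P]).astype(int); cv2.polylines(c,[q],True,(0,255,255),1)
b=np.hstack([b,c]); cv2.imwrite('pics/g7.png',cv2.resize(b,(800,311))); print(sensors.get_obs()['time'])
```

```text
18.675
```

View pics/g7.png

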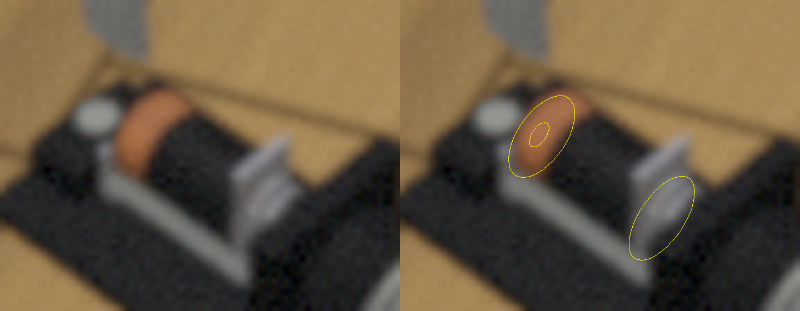

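The cell lies in the bay, copper end by the stop at (150,130) and flat end on the plate at (250,190). Its outline sits a pixel or so off the prediction, so I confirm that it is fully down by touching its top (z = 53 mm if seated) with closed fingertips.

Emit:
arm_command:
  plan:
    - {"grip": 1, "spin": 0, "slide": [0.008, 0, 0]}
    - {"grip": 1, "spin": 0, "slide": [0.007, 0, 0]}
    - {"grip": 1, "spin": 0, "slide": [0, 0, 0.04]}
    - {"grip": 1, "spin": 0, "slide": [0, 0, 0.06]}
    - {"grip": 1, "spin": 0, "slide": [0, 0, 0.03]}
    - {"grip": 1, "spin": 0, "slide": [0, 0, 0.01]}
    - {"grip": 1, "spin": 0, "slide": [0, 0, 0]}

```text
time: 19.55
tool_pos: [0.5095, 0.17, 0.0818]
ee_rot: [-3.142, -0.0, -0.364]
wrist_force: [1.1, 0.1, -0.1]
width: 0.0009
finger_force: 0.0
```

```bash
python3 s.py
```

```text
t 19.7 lamp x y z 0.0016 -0.0015 0.0826 F along,lat,z -0.21 0.25 0.42 w 0.0005126771677121439
M along,lat,z -0.034 -0.015 -0.036 rpy [-1.7994e+02 -1.1000e-01 -2.0890e+01]
```

Emit:
arm_command:
  plan:
    - {"grip": 1, "spin": 0, "slide": [0, 0, 0.005]}
    - {"grip": 1, "spin": 0, "slide": [0, 0, 0]}
    - {"grip": 1, "spin": 0, "slide": [0, 0, 0]}

```text
time: 20.08
tool_pos: [0.5096, 0.17, 0.0794]
ee_rot: [-3.141, -0.001, -0.365]
wrist_force: [1.1, -0.3, 1.3]
width: 0.0002
finger_force: 0.5
```

Emit:
arm_command:
  plan:
    - {"grip": 1, "spin": 0, "slide": [0, 0, 0.004]}
    - {"grip": 1, "spin": 0, "slide": [0, 0, 0]}
    - {"grip": 1, "spin": 0, "slide": [0, 0, 0]}

```text
time: 20.45
tool_pos: [0.51, 0.1709, 0.0785]
ee_rot: [-3.139, -0.002, -0.364]
wrist_force: [-0.1, 1.5, 5.0]
width: 0.0003
finger_force: 2.5
```

```bash
python3 s.py
```

```text
t 20.6 lamp x y z 0.0019 -0.0023 0.0786 F along,lat,z 0.89 -1.32 5.31 w 5.085775394276257e-05
M along,lat,z -0.34 -0.228 -0.008 rpy [-1.7983e+02 -9.0000e-02 -2.0880e+01]
```

Contact is at tip z ≈ 53.8 mm, near seated. I compare the two ends the same way, front first.

Emit:
arm_command:
  plan:
    - {"grip": 1, "spin": 0, "slide": [0, 0, -0.01]}
    - {"grip": 1, "spin": 0, "slide": [-0.024, 0.001, 0]}
    - {"grip": 1, "spin": 0, "slide": [0, 0, 0.006]}
    - {"grip": 1, "spin": 0, "slide": [0, 0, 0.005]}
    - {"grip": 1, "spin": 0, "slide": [0, 0, 0]}
    - {"grip": 1, "spin": 0, "slide": [0, 0, 0]}

```text
time: 21.35
tool_pos: [0.497, 0.1744, 0.0783]
ee_rot: [-3.141, 0.002, -0.364]
wrist_force: [-5.2, 0.1, 10.9]
width: 0.0005
finger_force: 5.2
```

```bash
python3 s.py
```

```text
t 21.5 lamp x y z 0.0152 -0.0009 0.0783 F along,lat,z 5.61 1.07 10.4 w 0.0004115896369203432
M along,lat,z 0.199 -1.045 0.03 rpy [-1.7996e+02  9.0000e-02 -2.0860e+01]
```

Emit:
arm_command:
  plan:
    - {"grip": 1, "spin": 0, "slide": [0, 0, -0.011]}
    - {"grip": 1, "spin": 0, "slide": [0.062, 0, 0]}
    - {"grip": 1, "spin": 0, "slide": [0, 0, 0.006]}
    - {"grip": 1, "spin": 0, "slide": [0, 0, 0.005]}
    - {"grip": 1, "spin": 0, "slide": [0, 0, 0]}
    - {"grip": 1, "spin": 0, "slide": [0, 0, 0]}

```text
time: 22.25
tool_pos: [0.5276, 0.1623, 0.0784]
ee_rot: [-3.142, -0.004, -0.364]
wrist_force: [1.6, -3.2, 6.2]
width: 0.0004
finger_force: 3.4
```

```bash
python3 s.py
```

```text
t 22.4 lamp x y z -0.0176 -0.0005 0.0783 F along,lat,z -0.74 2.04 6.4 w 0.0005424292278577229
M along,lat,z 0.315 0.238 -0.003 rpy [-180.     -0.22  -20.88]
```

Front and rear both touch at 53.3 mm, against 53 mm expected, so the cell is level and fully down. I retract and hand in.

Emit:
arm_command:
  plan:
    - {"grip": 1, "spin": 0, "slide": [0, 0, -0.02]}
    - {"grip": 1, "spin": 0, "slide": [0, 0, -0.06]}
    - {"grip": 1, "spin": 0, "slide": [0, 0, -0.08]}
    - {"grip": 1, "spin": 0, "slide": [0, 0, -0.08]}
    - {"grip": 1, "spin": 0, "slide": [0, 0, 0]}
    - {"grip": 1, "spin": 0, "slide": [0, 0, 0]}

```text
time: 23.15
tool_pos: [0.5258, 0.1628, 0.1952]
ee_rot: [3.14, 0.002, -0.364]
wrist_force: [0.4, 0.1, -0.1]
width: 0.0006
finger_force: 0.0
```

Run:
```python
from h import *
a=cv2.imread('pics/g7s.png').astype(float); b=snap('side','g8s.png')[:,:,::-1].astype(float)
u,v=proj('side',(.51,.168,.04)).astype(int); sl=np.s_[v-14:v+20,u-20:u+25]
print('mean diff',np.abs(a-b)[sl].mean(), cv2.phaseCorrelate(a[sl].mean(2),b[sl].mean(2)))
q=sensors.get_obs(); print(q['time'],q['tool_pos'],q['wrist_force'])
print(ticket.close_job())
```

```text
mean diff 5.318736383442266 ((0.6903062176029842, 0.3571935823074064), 0.884011841820658)
23.2 [0.52551745 0.16267475 0.19445361] [ 0.74462403 -0.44620656  0.3264867 ]
the job is handed in; nothing more can be done
None
```

I loaded the larger cell in the black lamp's bay and handed the job in at 23.2 s: by touch it is level and down (top about 53.3 mm at both ends, 53 expected), but I let go about 5 mm above the seat because the fingertips met the trough rims, and the last picture shows an unexplained shift of under a pixel in the bay since before those touches.

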